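# Unscrew the retaining cap of a wire spool stand

## Task

Unscrew the grey cap that holds the wire spool on its spindle, letting the grip rise with the coarse thread so that it is never forced up or down, and keep hold of it as it comes free: the spring pin in the spindle must not throw it off, and it must never be dropped or left loose. Then set it down gently, upright on its open end, in the empty half of the parts tray beside the steel collar, let go of it and leave everything else where it is.

Things in the scene. Friction and masses are not known exactly. Their poses are not given: they have to be found in the camera images.
- stand: Fixed pay-off stand: grey round foot (170 mm diameter, 15 mm thick), an upright wire spool with black flanges (150 mm diameter, its top 87 mm above the origin) and through it a vertical threaded steel spindle. Origin: centre of the foot's underside, on the spindle axis; z up along the axis.
- thread (a point): End of the thread, on the spindle axis, 123 mm above the stand's origin. Right-hand: unscrews counter-clockwise from above. Coarse: how far the cap rises in a turn is not known beforehand and must be felt while turning. Play 1.5 mm up and down, 1 mm sideways. The cap frees within one and a half turns. Threaded while its origin is lower than 7 mm below this point, free when higher than 3 mm below.
- spindle_top (a point): Plain top of the spindle, on its axis, 127 mm above the stand's origin; z up. The cap is quite clear of it when the cap's origin is more than 7 mm above this point.
- pin (a joint): Spring pin (14 mm thick) in the spindle, under the cap: about 0 with the cap screwed home, 0.036 m fully out, moving up. It pushes the cap up with 5 N at 0 and about 3 N when the cap frees; a cap not held then jumps off. Turning takes under 0.3 N m.
- cap: Loose grey round screw cap on the spindle: 44 mm diameter, 64 mm tall, fine-ribbed side, flat closed top, open below; 0.08 to 0.15 kg. Origin: centre of its underside (open end), about 94 mm above the stand's origin at the start; z towards the closed top. Grip near its top with 10 to 20 N. More than 18 N between cap and stand (pin included, 8 to 10 N at rest) damages the thread.
- tray: Fixed aluminium parts tray, open, 130 by 200 mm (x by y of its own frame), 18 mm high, walls and floor 5 mm thick. Origin: centre of the underside, z up.
- tray_spot (a point): Middle of the empty half of the tray, on its floor: 45 mm from the tray's centre towards its -y, 5 mm above its underside; axes as the tray's.
- collar: Loose steel ring, 52 mm outside and 28 mm inside diameter, 14 mm high, lying in the other (+y) half of the tray. Origin: centre of its underside.
- driver: Screwdriver lying between stand and tray; leave alone.
- spool_a: Small wire spool, brass wire, 84 mm diameter, 50 mm high, standing behind the stand and tray. Origin: underside centre; leave alone.
- spool_b: Small wire spool, copper wire, same size, standing behind the stand and tray. Origin: underside centre; leave alone.
- tape: Grey tape measure, 60 by 55 by 32 mm, at the far side of the bench. Origin: underside centre; leave alone.
- mug: White mug, 80 mm diameter, 90 mm high, at the far right. Origin: underside centre; leave alone.
- jaw: Steel clamp jaw, 30 by 60 mm, 36 mm high, on the bench at the left. Origin: underside centre; leave alone.
- spanner: Spanner lying at the far left; leave alone.

How it is judged:
By the outcome, as a careful person would: the job done as asked, in the order asked, and still so for the second after the job is handed in, with the robot touching nothing.
It also fails if it takes over 72 s, if anything falls off the work surface, if the arm or the gripper's body presses on something with over 40 N, if the wrist force passes 120 N, or if a joint passes its speed limit or range.

## Robot

A 6-joint arm with a two-finger parallel gripper is mounted at the origin on the work surface. World frame = base frame: x ahead of the robot, y to its left, z up, the work surface at z = 0. Lengths are in m, angles in degrees, forces in N, time in s.
With the tool pointing down it reaches from about 0.25 to 0.725 m from the base axis. Payload 9.7 kg.
Tool frame: the origin (TCP) lies at the very end of the fingers, on their centre line; the grasp point (between the pads) lies 19 mm behind it (bot.hold_point_z is the distance from the TCP to the grasp point, in m); z points along the fingers, y is the line along which they close (so a half turn about z gives the same grasp; the last joint's range is limited). The gripper opens to 85 mm and grips with 20 to 120 N. Pads are 22 mm wide; open, the fingers measure 114 mm over their backs; the gripper's body (76 mm by 85 mm) begins 54 mm behind the grasp point. The pads swing forward as they close: fully open they stand 13 mm farther back than shut.
Start: joints at [65.088, 4.979, 10.078, 95.1, 0, 90], TCP at [0.232, 0.499, 0.231] pointing down, gripper open.
Joint ranges: [-179.16, 179.16], [-48.56, 103.87], [-65.8, 70.77], [-126.05, 130.52], [-82.76, 87.17], [-180, 180]. Speed limits (degrees/s): [127.2, 127.2, 147.25, 180, 180, 180].

## Interface

Orientations are given as [roll, pitch, yaw] about the fixed x, y, z axes, in that order (R = Rz(yaw) Ry(pitch) Rx(roll)).
In Python, from workcell import bot gives the robot as it stands.
- The arm moves only by the tool play_rows, never from a script. Its argument "targets" is a list of rows, each an object with "grip": the closure in counts, from 0 (fully open) to 255 (shut); "linear": the shift along the world's x, y, z in cm, a list of three; "delta_rot": the turn, a rotation vector about the world's x, y, z in rad, a list of three. A call has 1 to 10 rows; each row is the pose to reach, as a shift and turn from the pose commanded when the call began; what a row does not reach only later rows make up. A row lasts 1/10 s, in which the tool goes at most 50 mm and 8.59 degrees, less where a joint would pass 70% of its speed; a pose out of reach is approached as far as the arm can. A call with a gripper value outside its range is refused whole. The fingers move at their own pace and stop on an object; "force" is the grip in N (left out, the last holds). Time passes only in rows, so rows that repeat a pose let the fingers close. It gives the time, the measured TCP pose, the force, the opening and the grip force at its end, in the units of the state.
- bot.get_obs(): the state, without advancing time (a new reading comes with each control period).
- bot.camera(name): name is "side" or "top" or "wrist"; returns a dict with "color" (420x560x3 uint8, red, green, blue), "range_z" (420x560 float32, m along the optical axis (not along the pixel's ray), 0 where there is no reading), "fov_y" (degrees; the focal length in pixels is half the picture's height over the tangent of half this angle, whatever the lens; pixels are square), "cx", "cy" (the principal point, pixels), "world_to_cam" (4x4, takes a point from world to camera coordinates). Camera axes: x right, y up, looking along -z (the intrinsics and any distortion apply to the point x, -y, -z); pixel columns grow to the right and rows downward; lengths in m; the calibration is good to about 2 mm. A picture is of the moment at which its call begins.
- bot.job_done(): hands the job in; it is judged then, once.
Trained networks look in a picture, given as the dict that the camera call returned (one of the last four; its "shot" number tells which), for a name from the list of things; names that differ only in an ending like _2 or _b are one class to them, and where a whole thing is asked for, a point or a joint stands for the part that bears it (a point fixed in the world has none). Each returns a list of dicts, best first, with "conf" (0 to 1); they miss things now and then, are a little off and sometimes report something else, mostly with a low value. They report only what shows in the picture. A call takes as long as a camera call.
- bot.search_frame(picture, target): "box" ([left, top, right, bottom] in pixels, round what is visible of it).
- bot.trace(picture, target): "pixels" (420x560 bool, what is visible of it) and "box" ([left, top, right, bottom] in pixels, round what is visible of it).
- bot.pinpoint(picture, target): "pixel" ([column, row] in pixels: a listed point, or the origin of a listed thing).
The state is a dict: "time": time; "q": joint angles; "qd": joint speeds; "joint_efforts": joint torques, N m; "ee_pos": TCP position; "tcp_rot": TCP orientation; "wrist_force": force on the tool from outside, world axes, zero at the start; "torque": the same for the moment, N m; "opening": finger opening in m; "grasp_force": force on a finger pad.
Only numpy, scipy, OpenCV 4.12 (cv2) and the standard library are available. Lean on these libraries where they do the work, as an engineer would, in place of code of your own. Each camera call takes 0.05 s, during which the arm holds its last target. There are 200 camera calls.

## Working session

There is one attempt and no reset: what is moved stays moved. The work goes in short steps, Python scripts to look and compute and a tool call to move; the robot and the scene stay as the last step left them, time stands still between calls to the robot, and variables do not carry over. Pictures are saved under pics/ and viewed, at most 10 in all, crops included, and the job is handed in when it is done.

Besides the shell and the picture viewer there is one more tool, called after "Call:" as name([rows], argument=value, ...), one row to a line, values as JSON. play_rows: Moves the arm, as the interface text tells. Its arguments: {"type":"object","properties":{"targets":{"type":"array","items":{"type":"object","properties":{"grip":{"type":"number"},"linear":{"type":"array","items":{"type":"number"}},"delta_rot":{"type":"array","items":{"type":"number"}}}}},"force":{"type":"number"}},"required":["targets"]}

```bash
mkdir -p pics; cat > h.py <<'E'
from workcell import bot
import numpy as np, cv2
def ray(p,px):
    f=210/np.tan(np.radians(p['fov_y'])/2)
    d=np.array([(px[0]-p['cx'])/f,-(px[1]-p['cy'])/f,-1.])
    M=np.linalg.inv(np.array(p['world_to_cam'])); return M[:3,3],M[:3,:3]@d
def at_z(p,px,z):
    o,d=ray(p,px); return o+d*(z-o[2])/d[2]
def cloud(p,mask):
    r=p['range_z']; v,u=np.nonzero(mask&(r>0)); f=210/np.tan(np.radians(p['fov_y'])/2)
    z=r[v,u]; c=np.stack([(u-p['cx'])/f*z,-(v-p['cy'])/f*z,-z,np.ones_like(z)])
    return (np.linalg.inv(np.array(p['world_to_cam']))@c)[:3].T
def save(p,n): cv2.imwrite(f'pics/{n}.png',p['color'][:,:,::-1])
E
python3 - <<'E'
from h import *
print(bot.get_obs(), bot.hold_point_z)
for c in ['top','side']:
    p=bot.camera(c); save(p,c+'1')
    print(c,{k:p[k] for k in p if k not in('color','range_z')})
    for n in ['cap','stand','tray','tray_spot','collar','driver','spindle_top']:
        try:
            a=bot.pinpoint(p,n)[:1]; t=bot.trace(p,n)[:1]
            print(n,[(x['pixel'],round(x['conf'],2)) for x in a])
            for x in t:
                P=cloud(p,x['pixels']); print('   ',x['box'],round(x['conf'],2),len(P),np.percentile(P,[2,50,98],axis=0).round(3).tolist())
                if n in('cap','stand','collar'):
                    h=P[:,2]; zt=np.percentile(h,95); T=P[h>zt-.006]; print('   top',zt.round(3),((T.min(0)+T.max(0))/2).round(4),T.mean(0).round(4))
        except Exception as e: print(n,e)
E
```

```text
{'time': 0.0, 'q': array([ 6.50878022e+01,  5.01203754e+00,  1.00335729e+01,  9.50991245e+01,
       -1.92164713e-03,  8.99987814e+01]), 'qd': array([ 0.09335482, -0.07932168,  0.00609352, -0.06867991,  0.03487292,
       -0.04925369]), 'joint_efforts': array([ 5.94907324e-04, -5.20390248e+01,  4.64797390e+01,  1.62436691e-02,
       -1.36020995e-05, -3.76036098e-06]), 'ee_pos': array([0.23158753, 0.49861194, 0.23056618]), 'tcp_rot': array([-1.79922411e+02,  1.91999521e-03,  1.55089023e+02]), 'wrist_force': array([-0.28640023,  0.60394487, -0.59850709]), 'torque': array([ 0.0371195 , -0.02428924,  0.02403421]), 'grasp_force': 0.0, 'opening': 0.08517803462220094} 0.0187
top {'fov_y': 44.72965354286863, 'cx': 286.05201055135046, 'cy': 215.39346807531052, 'world_to_cam': array([[ 0.11999116, -0.99277306, -0.00194258, -0.03675205],
       [ 0.97271923,  0.11717559,  0.20021784, -0.59443258],
       [-0.19854326, -0.02591395,  0.97974948, -1.1176621 ],
       [ 0.        ,  0.        ,  0.        ,  1.        ]]), 'shot': 1}
cap [([375.0, 257.3], 0.92)]
    [365.3, 245.2, 395.8, 265.8] 0.
[... 1979 characters left out ...]
071, 0.002], [0.578, 0.172, 0.006], [0.656, 0.277, 0.02]]
tray_spot [([286.4, 283.5], 0.7)]
    [251.7, 257.7, 338.2, 352.0] 0.97 4827 [[0.496, 0.073, 0.002], [0.579, 0.171, 0.006], [0.655, 0.278, 0.02]]
collar [([297.0, 320.1], 0.63)]
    [284.5, 305.5, 310.3, 333.9] 0.56 465 [[0.54, 0.193, 0.004], [0.564, 0.226, 0.018], [0.587, 0.249, 0.022]]
   top 0.021 [0.5635 0.2238 0.0194] [0.5637 0.2254 0.0191]
driver [([344.7, 240.6], 0.94)]
    [301.8, 233.8, 387.8, 246.6] 0.59 578 [[0.379, -0.011, 0.007], [0.436, 0.002, 0.02], [0.565, 0.01, 0.029]]
spindle_top [([333.2, 150.5], 0.76)]
    [295.5, 143.7, 361.1, 212.1] 0.73 3261 [[0.444, -0.226, 0.007], [0.52, -0.138, 0.057], [0.592, -0.094, 0.091]]
```

```bash
python3 - <<'E'
from h import *
a=cv2.imread('pics/top1.png');b=cv2.imread('pics/side1.png')
cv2.imwrite('pics/both.png',cv2.resize(np.vstack([a[120:360],b[80:400]]),(800,800*560//560))[:, :] if 0 else np.vstack([a[120:360],b[80:400]]))
for c in ['top','side']:
    p=bot.camera(c)
    for n,z in [('tray',0),('tray_spot',.005),('collar',.005),('spindle_top',.127),('cap',.094)]:
        for x in bot.pinpoint(p,n)[:1]: print(c,n,at_z(p,x['pixel'],z).round(4))
    P=cloud(p,bot.trace(p,'tray')[0]['pixels']); W=P[(P[:,2]>.012)]
    print(cv2.minAreaRect(W[:,:2].astype(np.float32)*1000), cv2.minAreaRect(P[:,:2].astype(np.float32)*1000))
E
```

```text
top tray [0.5786 0.1646 0.    ]
top tray_spot [0.5906 0.1306 0.005 ]
top collar [0.5681 0.2289 0.005 ]
top spindle_top [ 0.5189 -0.1767  0.127 ]
top cap [ 0.515  -0.1706  0.094 ]
((576.0408325195312, 171.16427612304688), (131.6645050048828, 200.34942626953125), 20.485795974731445) ((577.5926513671875, 172.16265869140625), (135.64923095703125, 205.0931396484375), 20.55553436279297)
side tray [0.5783 0.1724 0.    ]
side tray_spot [0.592  0.1266 0.005 ]
side collar [0.5684 0.2222 0.005 ]
side spindle_top [ 0.5183 -0.1839  0.127 ]
side cap [ 0.5168 -0.1851  0.094 ]
((575.8580932617188, 173.2205810546875), (130.7206573486328, 202.14944458007812), 20.425024032592773) ((576.978271484375, 165.3379364013672), (135.12356567382812, 218.84487915039062), 20.82677459716797)
```

View pics/both.png

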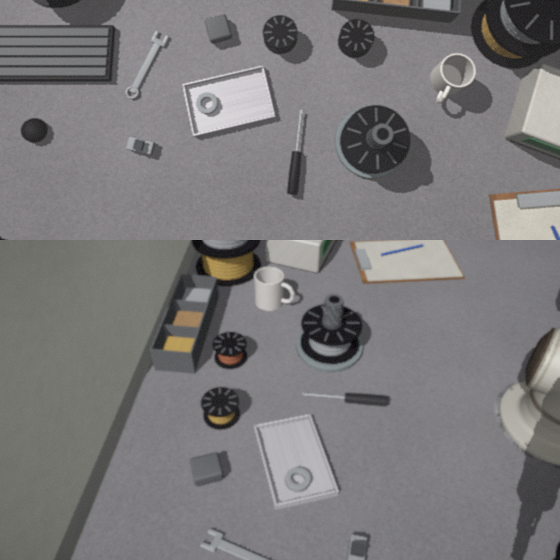

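The picture shows the cap at top-view (382,252), the spool stand around it, and the tray with the collar in its left half. The empty half is around (245,215), and the way to the cap at z 0.23 is clear.

Call:
play_rows([
  {"grip": 0, "linear": [1.8, -4.2, 0.2], "delta_rot": [0, 0, -0.14]},
  {"grip": 0, "linear": [3.6, -8.4, 0.4], "delta_rot": [0, 0, -0.28]},
  {"grip": 0, "linear": [5.4, -12.6, 0.6], "delta_rot": [0, 0, -0.42]},
  {"grip": 0, "linear": [7.2, -16.8, 0.8], "delta_rot": [0, 0, -0.56]},
  {"grip": 0, "linear": [9, -21, 1], "delta_rot": [0, 0, -0.7]},
  {"grip": 0, "linear": [10.8, -25.2, 1], "delta_rot": [0, 0, -0.84]},
  {"grip": 0, "linear": [12.6, -29.4, 1], "delta_rot": [0, 0, -0.98]},
  {"grip": 0, "linear": [14.4, -33.6, 1], "delta_rot": [0, 0, -1.12]},
  {"grip": 0, "linear": [16.2, -37.8, 1], "delta_rot": [0, 0, -1.26]},
  {"grip": 0, "linear": [18, -42, 1], "delta_rot": [0, 0, -1.4]},
], force=20)

```text
time: 3.2
ee_pos: [0.412, 0.077, 0.2416]
tcp_rot: [180.0, -0.0, 74.5]
wrist_force: [0.7, 0.4, -0.2]
opening: 0.0855
grasp_force: 0.0
```

Call:
play_rows([
  {"grip": 0, "linear": [1.8, -4.2, 0], "delta_rot": [0, 0, -0.14]},
  {"grip": 0, "linear": [3.6, -8.4, 0], "delta_rot": [0, 0, -0.28]},
  {"grip": 0, "linear": [5.4, -12.6, 0], "delta_rot": [0, 0, -0.42]},
  {"grip": 0, "linear": [7.2, -16.8, 0], "delta_rot": [0, 0, -0.56]},
  {"grip": 0, "linear": [9, -21, 0], "delta_rot": [0, 0, -0.7]},
  {"grip": 0, "linear": [10.6, -25, 0], "delta_rot": [0, 0, -0.84]},
  {"grip": 0, "linear": [10.6, -25.5, 0], "delta_rot": [0, 0, -0.98]},
  {"grip": 0, "linear": [10.6, -25.5, 0], "delta_rot": [0, 0, -1.12]},
  {"grip": 0, "linear": [10.6, -25.5, 0], "delta_rot": [0, 0, -1.26]},
  {"grip": 0, "linear": [10.6, -25.5, 0], "delta_rot": [0, 0, -1.37]},
])

```text
time: 4.2
ee_pos: [0.5177, -0.1764, 0.2412]
tcp_rot: [-180.0, 0.0, -4.0]
wrist_force: [0.6, 0.4, -0.1]
opening: 0.0857
grasp_force: 0.0
```

```bash
python3 - <<'E'
from h import *
o=bot.get_obs(); print({k:np.round(o[k],4) for k in ('time','q','ee_pos','tcp_rot','wrist_force','torque','opening')})
for c in ('wrist','top'):
    p=bot.camera(c); save(p,c+'2')
    for t in bot.trace(p,'cap')[:1]:
        P=cloud(p,t['pixels']); zt=np.percentile(P[:,2],[50,90,98]); T=P[(P[:,2]>.154)&(P[:,2]<.166)]
        print(c,t['box'],t['conf'],len(T),zt.round(4),(T.min(0)+T.max(0))/2,T.mean(0),T.max(0)-T.min(0))
        print(cv2.minEnclosingCircle(T[:,:2].astype(np.float32)*1000))
E
```

```text
{'time': np.float64(4.2), 'q': array([-1.882200e+01,  4.795500e+00,  1.098760e+01,  9.620250e+01,
        1.300000e-03,  1.651466e+02]), 'ee_pos': array([ 0.5177, -0.1764,  0.2412]), 'tcp_rot': array([-1.799961e+02,  9.800000e-03, -3.968500e+00]), 'wrist_force': array([ 0.6234,  0.412 , -0.1485]), 'torque': array([-0.0038, -0.0197, -0.0355]), 'opening': np.float64(0.0857)}
wrist [254.7, 174.2, 315.1, 244.2] 0.58 2694 [0.1592 0.1606 0.1612] [ 0.51780408 -0.17757629  0.15807231] [ 0.51863283 -0.17781516  0.15940668] [0.0439535  0.0449541  0.00802544]
((517.0822143554688, -177.58065795898438), 22.977994918823242)
top [363.5, 247.8, 388.8, 266.5] 0.74 201 [0.1581 0.1617 0.1634] [ 0.51258357 -0.1706278   0.15983641] [ 0.51385269 -0.17091561  0.15972414] [0.03201913 0.03199942 0.01088528]
((514.3541259765625, -171.34323120117188), 18.83538055419922)
```

View pics/wrist2.png

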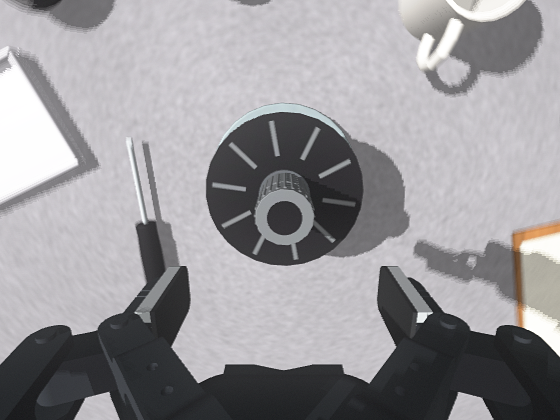

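The wrist view has the cap's top centred at (285,215) between the open fingers, so the measured axis is about (0.518, -0.1775) with the top at 0.159.

Call:
play_rows([
  {"grip": 0, "linear": [0, -0.1, -3]},
  {"grip": 0, "linear": [0, -0.1, -6]},
  {"grip": 0, "linear": [0, -0.1, -9]},
  {"grip": 0, "linear": [0, -0.1, -10.5]},
  {"grip": 0, "linear": [0, -0.1, -11.3]},
  {"grip": 0, "linear": [0, -0.1, -11.6]},
  {"grip": 80, "linear": [0, -0.1, -11.6]},
  {"grip": 90, "linear": [0, -0.1, -11.6]},
  {"grip": 100, "linear": [0, -0.1, -11.6]},
], force=20)

```text
validation failed for argument at $.ta...
```

```bash
python3 - <<'E'
from h import *
o=bot.get_obs(); print({k:np.round(o[k],4) for k in ('time','ee_pos','wrist_force','torque','opening','grasp_force')})
p=bot.camera('wrist'); save(p,'wrist3')
for t in bot.trace(p,'cap')[:1]:
    P=cloud(p,t['pixels']); T=P[(P[:,2]>.154)&(P[:,2]<.166)]
    print(t['box'],np.percentile(P[:,2],[50,90,98]),cv2.minEnclosingCircle(T[:,:2].astype(np.float32)*1000))
E
```

```text
{'time': np.float64(4.4), 'ee_pos': array([ 0.5177, -0.1762,  0.2413]), 'wrist_force': array([ 0.2943, -0.3156,  0.3381]), 'torque': array([-0.025 , -0.0283, -0.0049]), 'opening': np.float64(0.0853), 'grasp_force': np.float64(0.0)}
[254.9, 175.0, 319.0, 241.5] [0.15915176 0.16061473 0.16130544] ((517.6089477539062, -177.7003936767578), 22.64354133605957)
```

View pics/wrist3.png

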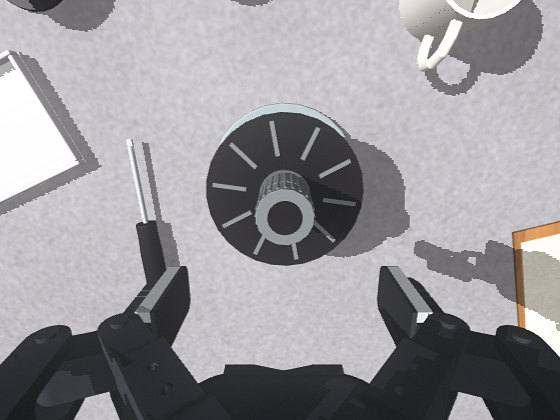

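The call was refused because delta_rot is required, so the arm has not moved. The view is unchanged, with the cap still at (285,215). I'll send it again with delta_rot.

Call:
play_rows([
  {"grip": 0, "linear": [0, -0.1, -3], "delta_rot": [0, 0, 0]},
  {"grip": 0, "linear": [0, -0.1, -6], "delta_rot": [0, 0, 0]},
  {"grip": 0, "linear": [0, -0.1, -9], "delta_rot": [0, 0, 0]},
  {"grip": 0, "linear": [0, -0.1, -10.5], "delta_rot": [0, 0, 0]},
  {"grip": 0, "linear": [0, -0.1, -11.3], "delta_rot": [0, 0, 0]},
  {"grip": 0, "linear": [0, -0.1, -11.6], "delta_rot": [0, 0, 0]},
  {"grip": 80, "linear": [0, -0.1, -11.6], "delta_rot": [0, 0, 0]},
  {"grip": 90, "linear": [0, -0.1, -11.6], "delta_rot": [0, 0, 0]},
  {"grip": 100, "linear": [0, -0.1, -11.6], "delta_rot": [0, 0, 0]},
], force=20)

```text
time: 5.4
ee_pos: [0.5182, -0.1773, 0.1263]
tcp_rot: [180.0, -0.1, -3.6]
wrist_force: [-0.3, -0.2, 0.3]
opening: 0.0519
grasp_force: 0.0
```

```bash
python3 - <<'E'
from h import *
o=bot.get_obs(); print({k:np.round(o[k],4) for k in ('time','ee_pos','wrist_force','torque','opening','grasp_force')})
p=bot.camera('wrist'); save(p,'wrist4')
for t in bot.trace(p,'cap')[:1]:
    P=cloud(p,t['pixels']); T=P[(P[:,2]>.154)&(P[:,2]<.166)]
    print(t['box'],np.percentile(P[:,2],[50,90,98]),cv2.minEnclosingCircle(T[:,:2].astype(np.float32)*1000))
E
```

```text
{'time': np.float64(5.4), 'ee_pos': array([ 0.5182, -0.1773,  0.1263]), 'wrist_force': array([-0.272 , -0.1746,  0.2985]), 'torque': array([ 0.0357,  0.0079, -0.0168]), 'opening': np.float64(0.0519), 'grasp_force': np.float64(0.0)}
[225.9, 209.9, 344.8, 351.3] [0.15897449 0.16050153 0.16110433] ((517.5921630859375, -177.80967712402344), 22.784812927246094)
```

View pics/wrist4.png

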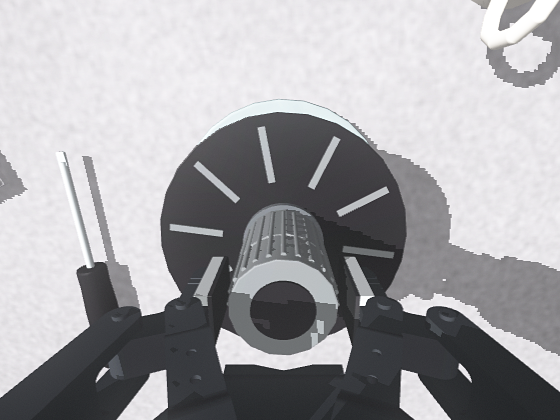

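The cap at (285,310) sits centred between the pads. Next I close.

Call:
play_rows([
  {"grip": 115, "linear": [0, 0, 0], "delta_rot": [0, 0, 0]},
  {"grip": 130, "linear": [0, 0, 0], "delta_rot": [0, 0, 0]},
  {"grip": 150, "linear": [0, 0, 0], "delta_rot": [0, 0, 0]},
  {"grip": 170, "linear": [0, 0, 0], "delta_rot": [0, 0, 0]},
  {"grip": 170, "linear": [0, 0, 0], "delta_rot": [0, 0, 0]},
], force=20)

```text
time: 6.0
ee_pos: [0.5178, -0.1771, 0.1255]
tcp_rot: [-180.0, -0.0, -3.6]
wrist_force: [0.4, 1.1, 2.8]
opening: 0.0436
grasp_force: 22.2
```

Call:
play_rows([
  {"grip": 170, "linear": [0, 0, 0.02], "delta_rot": [0, 0, 0.07]},
  {"grip": 170, "linear": [0, 0, 0.04], "delta_rot": [0, 0, 0.14]},
  {"grip": 170, "linear": [0, 0, 0.06], "delta_rot": [0, 0, 0.21]},
  {"grip": 170, "linear": [0, 0, 0.08], "delta_rot": [0, 0, 0.28]},
  {"grip": 170, "linear": [0, 0, 0.1], "delta_rot": [0, 0, 0.35]},
  {"grip": 170, "linear": [0, 0, 0.1], "delta_rot": [0, 0, 0.35]},
])

```text
time: 6.6
ee_pos: [0.5177, -0.1774, 0.1264]
tcp_rot: [180.0, -0.0, 16.5]
wrist_force: [0.7, 0.2, 0.9]
opening: 0.0434
grasp_force: 22.3
```

```bash
cat > s.py <<'E'
from h import *
o=bot.get_obs(); print({k:np.round(o[k],4).tolist() for k in ('time','ee_pos','tcp_rot','wrist_force','torque','grasp_force')},o['q'][5].round(1))
E
python3 s.py
```

```text
{'time': 6.6, 'ee_pos': [0.5177, -0.1774, 0.1264], 'tcp_rot': [179.9722, -0.0056, 16.4835], 'wrist_force': [0.6821, 0.2266, 0.894], 'torque': [-0.0516, 0.0177, 0.0418], 'grasp_force': 22.3056} 144.6
```

Call:
play_rows([
  {"grip": 170, "linear": [0, 0, 0.02], "delta_rot": [0, 0, 0.07]},
  {"grip": 170, "linear": [0, 0, 0.04], "delta_rot": [0, 0, 0.14]},
  {"grip": 170, "linear": [0, 0, 0.06], "delta_rot": [0, 0, 0.21]},
  {"grip": 170, "linear": [0, 0, 0.08], "delta_rot": [0, 0, 0.28]},
  {"grip": 170, "linear": [0, 0, 0.1], "delta_rot": [0, 0, 0.35]},
  {"grip": 170, "linear": [0, 0, 0.1], "delta_rot": [0, 0, 0.35]},
])

```text
time: 7.2
ee_pos: [0.5177, -0.1773, 0.1273]
tcp_rot: [180.0, 0.0, 36.4]
wrist_force: [-0.1, -0.9, 1.2]
opening: 0.0433
grasp_force: 22.3
```

Call:
play_rows([
  {"grip": 170, "linear": [0, 0, 0.02], "delta_rot": [0, 0, 0.07]},
  {"grip": 170, "linear": [0, 0, 0.04], "delta_rot": [0, 0, 0.14]},
  {"grip": 170, "linear": [0, 0, 0.06], "delta_rot": [0, 0, 0.21]},
  {"grip": 170, "linear": [0, 0, 0.08], "delta_rot": [0, 0, 0.28]},
  {"grip": 170, "linear": [0, 0, 0.1], "delta_rot": [0, 0, 0.35]},
  {"grip": 170, "linear": [0, 0, 0.1], "delta_rot": [0, 0, 0.35]},
])

```text
time: 7.8
ee_pos: [0.5176, -0.1772, 0.1282]
tcp_rot: [-180.0, 0.0, 56.4]
wrist_force: [0.2, 0.3, 1.3]
opening: 0.0438
grasp_force: 22.2
```

```bash
cat >> s.py <<'E'
p=bot.camera('side'); save(p,'side%d'%p['shot'])
for t in bot.trace(p,'cap')[:1]:
    P=cloud(p,t['pixels']); print(t['box'],np.percentile(P[:,2],[2,90,98]).round(4))
E
python3 s.py
```

```text
{'time': 7.8, 'ee_pos': [0.5176, -0.1772, 0.1282], 'tcp_rot': [-179.9978, 0.0081, 56.4205], 'wrist_force': [0.1641, 0.2835, 1.3296], 'torque': [-0.0733, -0.01, 0.0584], 'grasp_force': 22.222} 104.7
[321.7, 133.6, 342.1, 167.8] [0.0994 0.1633 0.165 ]
```

Call:
play_rows([
  {"grip": 170, "linear": [0, 0, 0.015], "delta_rot": [0, 0, 0.07]},
  {"grip": 170, "linear": [0, 0, 0.03], "delta_rot": [0, 0, 0.14]},
  {"grip": 170, "linear": [0, 0, 0.045], "delta_rot": [0, 0, 0.21]},
  {"grip": 170, "linear": [0, 0, 0.06], "delta_rot": [0, 0, 0.28]},
  {"grip": 170, "linear": [0, 0, 0.075], "delta_rot": [0, 0, 0.35]},
  {"grip": 170, "linear": [0, 0, 0.075], "delta_rot": [0, 0, 0.35]},
])

```text
time: 8.5
ee_pos: [0.5177, -0.1772, 0.1291]
tcp_rot: [180.0, -0.0, 76.5]
wrist_force: [0.6, 0.5, 2.9]
opening: 0.0436
grasp_force: 22.3
```

Call:
play_rows([
  {"grip": 170, "linear": [0, 0, 0.02], "delta_rot": [0, 0, 0.07]},
  {"grip": 170, "linear": [0, 0, 0.04], "delta_rot": [0, 0, 0.14]},
  {"grip": 170, "linear": [0, 0, 0.06], "delta_rot": [0, 0, 0.21]},
  {"grip": 170, "linear": [0, 0, 0.08], "delta_rot": [0, 0, 0.28]},
  {"grip": 170, "linear": [0, 0, 0.1], "delta_rot": [0, 0, 0.35]},
  {"grip": 170, "linear": [0, 0, 0.1], "delta_rot": [0, 0, 0.35]},
])

```text
time: 9.1
ee_pos: [0.5177, -0.1771, 0.13]
tcp_rot: [180.0, -0.0, 96.5]
wrist_force: [-0.1, 0.1, 1.9]
opening: 0.0433
grasp_force: 22.3
```

Call:
play_rows([
  {"grip": 170, "linear": [0, 0, 0.025], "delta_rot": [0, 0, 0.07]},
  {"grip": 170, "linear": [0, 0, 0.05], "delta_rot": [0, 0, 0.14]},
  {"grip": 170, "linear": [0, 0, 0.075], "delta_rot": [0, 0, 0.21]},
  {"grip": 170, "linear": [0, 0, 0.1], "delta_rot": [0, 0, 0.28]},
  {"grip": 170, "linear": [0, 0, 0.125], "delta_rot": [0, 0, 0.35]},
  {"grip": 170, "linear": [0, 0, 0.125], "delta_rot": [0, 0, 0.35]},
])

```text
time: 9.7
ee_pos: [0.5175, -0.1771, 0.131]
tcp_rot: [-180.0, -0.0, 116.5]
wrist_force: [-0.4, 0.0, 0.1]
opening: 0.0432
grasp_force: 22.1
```

Call:
play_rows([
  {"grip": 170, "linear": [0, 0, 0.02], "delta_rot": [0, 0, 0.07]},
  {"grip": 170, "linear": [0, 0, 0.045], "delta_rot": [0, 0, 0.14]},
  {"grip": 170, "linear": [0, 0, 0.07], "delta_rot": [0, 0, 0.21]},
  {"grip": 170, "linear": [0, 0, 0.09], "delta_rot": [0, 0, 0.28]},
  {"grip": 170, "linear": [0, 0, 0.11], "delta_rot": [0, 0, 0.35]},
  {"grip": 170, "linear": [0, 0, 0.11], "delta_rot": [0, 0, 0.35]},
])

```text
time: 10.3
ee_pos: [0.5174, -0.1771, 0.132]
tcp_rot: [-180.0, -0.0, 136.6]
wrist_force: [-0.9, 1.1, -0.7]
opening: 0.0436
grasp_force: 22.0
```

```bash
python3 s.py
```

```text
{'time': 10.3, 'ee_pos': [0.5174, -0.1771, 0.132], 'tcp_rot': [-179.9782, -0.0498, 136.558], 'wrist_force': [-0.8504, 1.0804, -0.6615], 'torque': [0.0758, 0.2555, 0.0492], 'grasp_force': 22.0483} 24.5
[322.5, 135.9, 345.7, 165.3] [0.1039 0.1666 0.1685]
```

Call:
play_rows([
  {"grip": 170, "linear": [0, 0, 0.02], "delta_rot": [0, 0, 0.1]},
  {"grip": 170, "linear": [0, 0, 0.04], "delta_rot": [0, 0, 0.2]},
  {"grip": 170, "linear": [0, 0, 0.065], "delta_rot": [0, 0, 0.3]},
  {"grip": 170, "linear": [0, 0, 0.09], "delta_rot": [0, 0, 0.4]},
  {"grip": 170, "linear": [0, 0, 0.115], "delta_rot": [0, 0, 0.5]},
  {"grip": 170, "linear": [0, 0, 0.14], "delta_rot": [0, 0, 0.6]},
  {"grip": 170, "linear": [0, 0, 0.165], "delta_rot": [0, 0, 0.7]},
  {"grip": 170, "linear": [0, 0, 0.165], "delta_rot": [0, 0, 0.7]},
])

```text
time: 11.2
ee_pos: [0.5175, -0.1772, 0.1338]
tcp_rot: [180.0, -0.0, 176.8]
wrist_force: [-0.5, 0.1, -0.9]
opening: 0.0435
grasp_force: 22.0
```

Call:
play_rows([
  {"grip": 170, "linear": [0, 0, 0.03], "delta_rot": [0, 0, 0.1]},
  {"grip": 170, "linear": [0, 0, 0.06], "delta_rot": [0, 0, 0.2]},
  {"grip": 170, "linear": [0, 0, 0.085], "delta_rot": [0, 0, 0.3]},
  {"grip": 170, "linear": [0, 0, 0.115], "delta_rot": [0, 0, 0.4]},
  {"grip": 170, "linear": [0, 0, 0.14], "delta_rot": [0, 0, 0.5]},
  {"grip": 170, "linear": [0, 0, 0.17], "delta_rot": [0, 0, 0.6]},
  {"grip": 170, "linear": [0, 0, 0.2], "delta_rot": [0, 0, 0.7]},
  {"grip": 170, "linear": [0, 0, 0.2], "delta_rot": [0, 0, 0.7]},
])

```text
time: 12.0
ee_pos: [0.5176, -0.1773, 0.1357]
tcp_rot: [180.0, -0.0, -143.2]
wrist_force: [0.3, -0.6, -3.4]
opening: 0.0435
grasp_force: 21.8
```

```bash
python3 s.py
```

```text
{'time': 12.0, 'ee_pos': [0.5176, -0.1773, 0.1357], 'tcp_rot': [179.9908, -0.0283, -143.2233], 'wrist_force': [0.3313, -0.5659, -3.3772], 'torque': [-0.2365, 0.1156, 0.0735], 'grasp_force': 21.8239} -55.7
[321.4, 133.2, 346.6, 165.7] [0.1068 0.1704 0.1723]
```

Call:
play_rows([
  {"grip": 170, "linear": [0, 0, -0.03], "delta_rot": [0, 0, 0]},
  {"grip": 170, "linear": [0, 0, -0.05], "delta_rot": [0, 0, 0]},
  {"grip": 170, "linear": [0, 0, -0.05], "delta_rot": [0, 0, 0]},
])

```text
time: 12.4
ee_pos: [0.5176, -0.1773, 0.1356]
tcp_rot: [-180.0, -0.0, -143.1]
wrist_force: [-1.7, -1.6, -2.5]
opening: 0.0433
grasp_force: 22.0
```

Call:
play_rows([
  {"grip": 170, "linear": [0, 0, -0.03], "delta_rot": [0, 0, 0]},
  {"grip": 170, "linear": [0, 0, -0.04], "delta_rot": [0, 0, 0]},
  {"grip": 170, "linear": [0, 0, -0.04], "delta_rot": [0, 0, 0]},
])

```text
time: 12.7
ee_pos: [0.5177, -0.1772, 0.1354]
tcp_rot: [-180.0, 0.0, -143.0]
wrist_force: [-1.8, -2.4, 1.7]
opening: 0.0434
grasp_force: 22.1
```

Call:
play_rows([
  {"grip": 170, "linear": [0, 0, 0.02], "delta_rot": [0, 0, 0.1]},
  {"grip": 170, "linear": [0, 0, 0.045], "delta_rot": [0, 0, 0.2]},
  {"grip": 170, "linear": [0, 0, 0.07], "delta_rot": [0, 0, 0.3]},
  {"grip": 170, "linear": [0, 0, 0.095], "delta_rot": [0, 0, 0.4]},
  {"grip": 170, "linear": [0, 0, 0.12], "delta_rot": [0, 0, 0.5]},
  {"grip": 170, "linear": [0, 0, 0.145], "delta_rot": [0, 0, 0.6]},
  {"grip": 170, "linear": [0, 0, 0.17], "delta_rot": [0, 0, 0.7]},
  {"grip": 170, "linear": [0, 0, 0.17], "delta_rot": [0, 0, 0.7]},
])

```text
time: 13.5
ee_pos: [0.5181, -0.1769, 0.1372]
tcp_rot: [-179.9, 0.0, -102.8]
wrist_force: [0.8, 1.2, 1.7]
opening: 0.0433
grasp_force: 22.2
```

Call:
play_rows([
  {"grip": 150, "linear": [0, 0, 0], "delta_rot": [0, 0, 0]},
  {"grip": 130, "linear": [0, 0, 0], "delta_rot": [0, 0, 0]},
  {"grip": 110, "linear": [0, 0, 0], "delta_rot": [0, 0, 0]},
  {"grip": 95, "linear": [0, 0, 0], "delta_rot": [0, 0, 0]},
  {"grip": 95, "linear": [0, 0, 0], "delta_rot": [0, 0, 0]},
])

```text
time: 14.0
ee_pos: [0.5175, -0.1772, 0.1367]
tcp_rot: [180.0, -0.0, -103.0]
wrist_force: [-0.1, -0.3, 0.2]
opening: 0.0536
grasp_force: 0.0
```

```bash
python3 s.py; python3 - <<'E'
from h import *
p=bot.camera('wrist')
for t in bot.trace(p,'cap')[:1]:
    P=cloud(p,t['pixels']); z=np.percentile(P[:,2],70); T=P[abs(P[:,2]-z)<.004]
    print(t['box'],np.percentile(P[:,2],[50,90,98]),cv2.minEnclosingCircle(T[:,:2].astype(np.float32)*1000))
E
```

```text
{'time': 14.0, 'ee_pos': [0.5175, -0.1772, 0.1367], 'tcp_rot': [179.9772, -0.0032, -102.9562], 'wrist_force': [-0.0501, -0.29, 0.225], 'torque': [-0.0078, 0.0057, -0.0067], 'grasp_force': 0.0} -95.9
[322.2, 132.7, 346.4, 163.1] [0.0883 0.172  0.1736]
[225.8, 212.3, 343.3, 354.5] [0.17044186 0.17196678 0.17256674] ((516.9063720703125, -178.08380126953125), 22.703426361083984)
```

Call:
play_rows([
  {"grip": 95, "linear": [0, 0, 0], "delta_rot": [0, 0, -0.15]},
  {"grip": 95, "linear": [0, 0, 0], "delta_rot": [0, 0, -0.3]},
  {"grip": 95, "linear": [0, 0, 0], "delta_rot": [0, 0, -0.45]},
  {"grip": 95, "linear": [0, 0, 0], "delta_rot": [0, 0, -0.6]},
  {"grip": 95, "linear": [0, 0, 0], "delta_rot": [0, 0, -0.75]},
  {"grip": 95, "linear": [0, 0, 0], "delta_rot": [0, 0, -0.9]},
  {"grip": 95, "linear": [0, 0, 0], "delta_rot": [0, 0, -1.05]},
  {"grip": 95, "linear": [0, 0, 0], "delta_rot": [0, 0, -1.2]},
  {"grip": 95, "linear": [0, 0, 0], "delta_rot": [0, 0, -1.35]},
  {"grip": 95, "linear": [0, 0, 0], "delta_rot": [0, 0, -1.49]},
])

```text
time: 15.2
ee_pos: [0.5176, -0.1772, 0.1368]
tcp_rot: [180.0, -0.0, 171.3]
wrist_force: [-0.8, -0.1, -0.3]
opening: 0.0536
grasp_force: 0.0
```

Call:
play_rows([
  {"grip": 95, "linear": [0, 0, 0], "delta_rot": [0, 0, -0.15]},
  {"grip": 95, "linear": [0, 0, 0], "delta_rot": [0, 0, -0.3]},
  {"grip": 95, "linear": [0, 0, 0], "delta_rot": [0, 0, -0.45]},
  {"grip": 95, "linear": [0, 0, 0], "delta_rot": [0, 0, -0.6]},
  {"grip": 95, "linear": [0, 0, 0], "delta_rot": [0, 0, -0.75]},
  {"grip": 95, "linear": [0, 0, 0], "delta_rot": [0, 0, -0.9]},
  {"grip": 95, "linear": [0, 0, 0], "delta_rot": [0, 0, -1.05]},
  {"grip": 95, "linear": [0, 0, 0], "delta_rot": [0, 0, -1.2]},
  {"grip": 95, "linear": [0, 0, 0], "delta_rot": [0, 0, -1.35]},
  {"grip": 95, "linear": [0, 0, 0], "delta_rot": [0, 0, -1.49]},
])

```text
time: 16.2
ee_pos: [0.5176, -0.1772, 0.1368]
tcp_rot: [-180.0, -0.0, 86.0]
wrist_force: [-0.3, 1.2, 1.0]
opening: 0.0539
grasp_force: 0.0
```

Call:
play_rows([
  {"grip": 95, "linear": [0, 0, 0], "delta_rot": [0, 0, -0.15]},
  {"grip": 95, "linear": [0, 0, 0], "delta_rot": [0, 0, -0.3]},
  {"grip": 95, "linear": [0, 0, 0], "delta_rot": [0, 0, -0.45]},
  {"grip": 95, "linear": [0, 0, 0], "delta_rot": [0, 0, -0.6]},
  {"grip": 95, "linear": [0, 0, 0], "delta_rot": [0, 0, -0.75]},
  {"grip": 95, "linear": [0, 0, 0], "delta_rot": [0, 0, -0.9]},
  {"grip": 95, "linear": [0, 0, 0], "delta_rot": [0, 0, -1.05]},
  {"grip": 95, "linear": [0, 0, 0], "delta_rot": [0, 0, -1.2]},
  {"grip": 95, "linear": [0, 0, 0], "delta_rot": [0, 0, -1.35]},
  {"grip": 95, "linear": [0, 0, 0], "delta_rot": [0, 0, -1.49]},
])

```text
time: 17.2
ee_pos: [0.5176, -0.1772, 0.1368]
tcp_rot: [-180.0, 0.0, 0.6]
wrist_force: [0.3, 0.6, -0.0]
opening: 0.0534
grasp_force: 0.0
```

Call:
play_rows([
  {"grip": 110, "linear": [0, 0, 0], "delta_rot": [0, 0, 0]},
  {"grip": 130, "linear": [0, 0, 0], "delta_rot": [0, 0, 0]},
  {"grip": 150, "linear": [0, 0, 0], "delta_rot": [0, 0, 0]},
  {"grip": 170, "linear": [0, 0, 0], "delta_rot": [0, 0, 0]},
  {"grip": 170, "linear": [0, 0, 0], "delta_rot": [0, 0, 0]},
], force=20)

```text
time: 17.7
ee_pos: [0.5177, -0.1771, 0.1369]
tcp_rot: [-180.0, -0.0, 1.0]
wrist_force: [-0.1, 0.7, 1.3]
opening: 0.0434
grasp_force: 22.5
```

```bash
python3 s.py
```

```text
{'time': 17.7, 'ee_pos': [0.5177, -0.1771, 0.1369], 'tcp_rot': [-179.9947, -0.0047, 1.0278], 'wrist_force': [-0.0649, 0.6701, 1.2944], 'torque': [0.162, 0.089, -0.0462], 'grasp_force': 22.4698} 160.1
[323.4, 133.0, 345.9, 163.9] [0.0966 0.1708 0.1732]
```

Call:
play_rows([
  {"grip": 170, "linear": [0, 0, 0.02], "delta_rot": [0, 0, 0.1]},
  {"grip": 170, "linear": [0, 0, 0.045], "delta_rot": [0, 0, 0.2]},
  {"grip": 170, "linear": [0, 0, 0.07], "delta_rot": [0, 0, 0.3]},
  {"grip": 170, "linear": [0, 0, 0.095], "delta_rot": [0, 0, 0.4]},
  {"grip": 170, "linear": [0, 0, 0.12], "delta_rot": [0, 0, 0.5]},
  {"grip": 170, "linear": [0, 0, 0.145], "delta_rot": [0, 0, 0.6]},
  {"grip": 170, "linear": [0, 0, 0.17], "delta_rot": [0, 0, 0.7]},
  {"grip": 170, "linear": [0, 0, 0.17], "delta_rot": [0, 0, 0.7]},
])

```text
time: 18.6
ee_pos: [0.5178, -0.1773, 0.1387]
tcp_rot: [180.0, -0.0, 41.2]
wrist_force: [0.7, -0.4, 1.5]
opening: 0.0433
grasp_force: 22.5
```

Call:
play_rows([
  {"grip": 170, "linear": [0, 0, 0.02], "delta_rot": [0, 0, 0.1]},
  {"grip": 170, "linear": [0, 0, 0.045], "delta_rot": [0, 0, 0.2]},
  {"grip": 170, "linear": [0, 0, 0.07], "delta_rot": [0, 0, 0.3]},
  {"grip": 170, "linear": [0, 0, 0.095], "delta_rot": [0, 0, 0.4]},
  {"grip": 170, "linear": [0, 0, 0.12], "delta_rot": [0, 0, 0.5]},
  {"grip": 170, "linear": [0, 0, 0.145], "delta_rot": [0, 0, 0.6]},
  {"grip": 170, "linear": [0, 0, 0.17], "delta_rot": [0, 0, 0.7]},
  {"grip": 170, "linear": [0, 0, 0.17], "delta_rot": [0, 0, 0.7]},
])

```text
time: 19.4
ee_pos: [0.5177, -0.1773, 0.1403]
tcp_rot: [180.0, 0.0, 81.1]
wrist_force: [-0.5, -0.4, 1.3]
opening: 0.0434
grasp_force: 22.6
```

Force is steady and the following rate is right, so I continue.

Call:
play_rows([
  {"grip": 170, "linear": [0, 0, 0.02], "delta_rot": [0, 0, 0.1]},
  {"grip": 170, "linear": [0, 0, 0.045], "delta_rot": [0, 0, 0.2]},
  {"grip": 170, "linear": [0, 0, 0.07], "delta_rot": [0, 0, 0.3]},
  {"grip": 170, "linear": [0, 0, 0.095], "delta_rot": [0, 0, 0.4]},
  {"grip": 170, "linear": [0, 0, 0.12], "delta_rot": [0, 0, 0.5]},
  {"grip": 170, "linear": [0, 0, 0.145], "delta_rot": [0, 0, 0.6]},
  {"grip": 170, "linear": [0, 0, 0.17], "delta_rot": [0, 0, 0.7]},
  {"grip": 170, "linear": [0, 0, 0.17], "delta_rot": [0, 0, 0.7]},
])

```text
time: 20.2
ee_pos: [0.5177, -0.1772, 0.142]
tcp_rot: [180.0, 0.0, 121.1]
wrist_force: [0.4, 0.8, 2.0]
opening: 0.0432
grasp_force: 22.6
```

Call:
play_rows([
  {"grip": 170, "linear": [0, 0, 0.02], "delta_rot": [0, 0, 0.1]},
  {"grip": 170, "linear": [0, 0, 0.045], "delta_rot": [0, 0, 0.2]},
  {"grip": 170, "linear": [0, 0, 0.07], "delta_rot": [0, 0, 0.3]},
  {"grip": 170, "linear": [0, 0, 0.095], "delta_rot": [0, 0, 0.4]},
  {"grip": 170, "linear": [0, 0, 0.12], "delta_rot": [0, 0, 0.5]},
  {"grip": 170, "linear": [0, 0, 0.145], "delta_rot": [0, 0, 0.6]},
  {"grip": 170, "linear": [0, 0, 0.17], "delta_rot": [0, 0, 0.7]},
  {"grip": 170, "linear": [0, 0, 0.17], "delta_rot": [0, 0, 0.7]},
])

```text
time: 21.0
ee_pos: [0.5177, -0.1772, 0.1438]
tcp_rot: [-180.0, 0.0, 161.2]
wrist_force: [0.4, 0.8, 2.7]
opening: 0.0434
grasp_force: 22.6
```

```bash
python3 s.py
```

```text
{'time': 21.0, 'ee_pos': [0.5177, -0.1772, 0.1438], 'tcp_rot': [-179.9966, 0.0176, 161.166], 'wrist_force': [0.3641, 0.7918, 2.7373], 'torque': [-0.0689, 0.0579, -0.0252], 'grasp_force': 22.5977} -0.1
```

Call:
play_rows([
  {"grip": 170, "linear": [0, 0, 0.025], "delta_rot": [0, 0, 0.1]},
  {"grip": 170, "linear": [0, 0, 0.05], "delta_rot": [0, 0, 0.2]},
  {"grip": 170, "linear": [0, 0, 0.075], "delta_rot": [0, 0, 0.3]},
  {"grip": 170, "linear": [0, 0, 0.1], "delta_rot": [0, 0, 0.4]},
  {"grip": 170, "linear": [0, 0, 0.13], "delta_rot": [0, 0, 0.5]},
  {"grip": 170, "linear": [0, 0, 0.155], "delta_rot": [0, 0, 0.6]},
  {"grip": 170, "linear": [0, 0, 0.18], "delta_rot": [0, 0, 0.7]},
  {"grip": 170, "linear": [0, 0, 0.18], "delta_rot": [0, 0, 0.7]},
])

```text
time: 21.9
ee_pos: [0.5177, -0.1772, 0.1455]
tcp_rot: [-180.0, 0.0, -158.7]
wrist_force: [-0.1, 0.2, 2.5]
opening: 0.0435
grasp_force: 22.6
```

Call:
play_rows([
  {"grip": 170, "linear": [0, 0, 0.025], "delta_rot": [0, 0, 0.1]},
  {"grip": 170, "linear": [0, 0, 0.05], "delta_rot": [0, 0, 0.2]},
  {"grip": 170, "linear": [0, 0, 0.075], "delta_rot": [0, 0, 0.3]},
  {"grip": 170, "linear": [0, 0, 0.1], "delta_rot": [0, 0, 0.4]},
  {"grip": 170, "linear": [0, 0, 0.125], "delta_rot": [0, 0, 0.5]},
  {"grip": 170, "linear": [0, 0, 0.15], "delta_rot": [0, 0, 0.6]},
  {"grip": 170, "linear": [0, 0, 0.175], "delta_rot": [0, 0, 0.7]},
  {"grip": 170, "linear": [0, 0, 0.175], "delta_rot": [0, 0, 0.7]},
])

```text
time: 22.7
ee_pos: [0.5177, -0.1772, 0.1472]
tcp_rot: [-180.0, -0.0, -118.6]
wrist_force: [-0.1, 0.0, 1.7]
opening: 0.0435
grasp_force: 22.6
```

Call:
play_rows([
  {"grip": 170, "linear": [0, 0, 0.025], "delta_rot": [0, 0, 0.1]},
  {"grip": 170, "linear": [0, 0, 0.05], "delta_rot": [0, 0, 0.2]},
  {"grip": 170, "linear": [0, 0, 0.075], "delta_rot": [0, 0, 0.3]},
  {"grip": 170, "linear": [0, 0, 0.1], "delta_rot": [0, 0, 0.4]},
  {"grip": 170, "linear": [0, 0, 0.125], "delta_rot": [0, 0, 0.5]},
  {"grip": 170, "linear": [0, 0, 0.15], "delta_rot": [0, 0, 0.6]},
  {"grip": 170, "linear": [0, 0, 0.175], "delta_rot": [0, 0, 0.7]},
  {"grip": 170, "linear": [0, 0, 0.175], "delta_rot": [0, 0, 0.7]},
])

```text
time: 23.5
ee_pos: [0.5177, -0.1771, 0.1489]
tcp_rot: [-180.0, 0.0, -78.5]
wrist_force: [0.2, 0.4, 2.4]
opening: 0.0435
grasp_force: 22.6
```

```bash
python3 s.py
```

```text
{'time': 23.5, 'ee_pos': [0.5177, -0.1771, 0.1489], 'tcp_rot': [-179.9993, 0.0028, -78.547], 'wrist_force': [0.232, 0.4108, 2.3784], 'torque': [0.012, 0.0156, -0.0006], 'grasp_force': 22.5909} -120.3
[321.8, 130.1, 345.4, 161.0] [0.1221 0.1843 0.1856]
```

Call:
play_rows([
  {"grip": 170, "linear": [0, 0, 0.025], "delta_rot": [0, 0, 0.1]},
  {"grip": 170, "linear": [0, 0, 0.05], "delta_rot": [0, 0, 0.2]},
  {"grip": 170, "linear": [0, 0, 0.075], "delta_rot": [0, 0, 0.3]},
  {"grip": 170, "linear": [0, 0, 0.1], "delta_rot": [0, 0, 0.4]},
  {"grip": 170, "linear": [0, 0, 0.125], "delta_rot": [0, 0, 0.5]},
  {"grip": 170, "linear": [0, 0, 0.15], "delta_rot": [0, 0, 0.6]},
  {"grip": 170, "linear": [0, 0, 0.175], "delta_rot": [0, 0, 0.7]},
])

```text
time: 24.3
ee_pos: [0.5177, -0.1772, 0.1506]
tcp_rot: [180.0, 0.0, -38.3]
wrist_force: [0.4, -1.1, 2.0]
opening: 0.0435
grasp_force: 22.6
```

Call:
play_rows([
  {"grip": 170, "linear": [0, 0, 0.03], "delta_rot": [0, 0, 0]},
  {"grip": 170, "linear": [0, 0, 0.05], "delta_rot": [0, 0, 0]},
  {"grip": 170, "linear": [0, 0, 0.05], "delta_rot": [0, 0, 0]},
])

```text
time: 24.6
ee_pos: [0.5177, -0.1771, 0.1512]
tcp_rot: [180.0, 0.0, -38.4]
wrist_force: [0.2, -0.0, 2.5]
opening: 0.0435
grasp_force: 22.6
```

Call:
play_rows([
  {"grip": 170, "linear": [0, 0, 0.03], "delta_rot": [0, 0, 0]},
  {"grip": 170, "linear": [0, 0, 0.06], "delta_rot": [0, 0, 0]},
  {"grip": 170, "linear": [0, 0, 0.06], "delta_rot": [0, 0, 0]},
])

```text
time: 24.9
ee_pos: [0.5177, -0.1772, 0.1518]
tcp_rot: [180.0, 0.0, -38.2]
wrist_force: [0.3, 0.1, 0.7]
opening: 0.0435
grasp_force: 22.6
```

Call:
play_rows([
  {"grip": 170, "linear": [0, 0, 0.05], "delta_rot": [0, 0, 0]},
  {"grip": 170, "linear": [0, 0, 0.1], "delta_rot": [0, 0, 0]},
  {"grip": 170, "linear": [0, 0, 0.15], "delta_rot": [0, 0, 0]},
  {"grip": 170, "linear": [0, 0, 0.2], "delta_rot": [0, 0, 0]},
])

```text
time: 25.3
ee_pos: [0.5177, -0.1772, 0.1538]
tcp_rot: [180.0, 0.0, -38.2]
wrist_force: [0.1, 0.4, 2.1]
opening: 0.0434
grasp_force: 22.6
```

Call:
play_rows([
  {"grip": 170, "linear": [0, 0, 0.1], "delta_rot": [0, 0, 0]},
  {"grip": 170, "linear": [0, 0, 0.2], "delta_rot": [0, 0, 0]},
  {"grip": 170, "linear": [0, 0, 0.4], "delta_rot": [0, 0, 0]},
  {"grip": 170, "linear": [0, 0, 0.6], "delta_rot": [0, 0, 0]},
  {"grip": 170, "linear": [0, 0, 0.8], "delta_rot": [0, 0, 0]},
  {"grip": 170, "linear": [0, 0, 1], "delta_rot": [0, 0, 0]},
])

```text
time: 25.9
ee_pos: [0.5176, -0.1771, 0.1637]
tcp_rot: [180.0, 0.0, -38.2]
wrist_force: [0.2, 0.5, -0.3]
opening: 0.0435
grasp_force: 22.4
```

Call:
play_rows([
  {"grip": 170, "linear": [0, 0, 0.5], "delta_rot": [0, 0, 0]},
  {"grip": 170, "linear": [0, 0, 1.5], "delta_rot": [0, 0, 0]},
  {"grip": 170, "linear": [0, 0, 3], "delta_rot": [0, 0, 0]},
  {"grip": 170, "linear": [0, 0, 4.5], "delta_rot": [0, 0, 0]},
  {"grip": 170, "linear": [0, 0, 5.8], "delta_rot": [0, 0, 0]},
  {"grip": 170, "linear": [0, 0, 6.7], "delta_rot": [0, 0, 0]},
  {"grip": 170, "linear": [0, 0, 7], "delta_rot": [0, 0, 0]},
  {"grip": 170, "linear": [0, 0, 7], "delta_rot": [0, 0, 0]},
])

```text
time: 26.7
ee_pos: [0.5178, -0.1772, 0.234]
tcp_rot: [-180.0, -0.0, -38.2]
wrist_force: [0.2, -0.2, -1.3]
opening: 0.0433
grasp_force: 22.4
```

Call:
play_rows([
  {"grip": 170, "linear": [0.2, 1, 0], "delta_rot": [0, 0, 0]},
  {"grip": 170, "linear": [0.7, 3, 0], "delta_rot": [0, 0, 0]},
  {"grip": 170, "linear": [1.5, 6, 0], "delta_rot": [0, 0, 0]},
  {"grip": 170, "linear": [2.4, 10, 0], "delta_rot": [0, 0, 0]},
  {"grip": 170, "linear": [3.4, 14, 0], "delta_rot": [0, 0, 0]},
  {"grip": 170, "linear": [4.4, 18, 0], "delta_rot": [0, 0, 0]},
  {"grip": 170, "linear": [5.4, 22, 0], "delta_rot": [0, 0, 0]},
  {"grip": 170, "linear": [6.2, 26, 0], "delta_rot": [0, 0, 0]},
  {"grip": 170, "linear": [7, 29, 0], "delta_rot": [0, 0, 0]},
  {"grip": 170, "linear": [7.4, 30.5, 0], "delta_rot": [0, 0, 0]},
])

```text
time: 27.7
ee_pos: [0.5914, 0.1309, 0.2326]
tcp_rot: [180.0, 0.1, -38.0]
wrist_force: [0.6, -0.3, -0.6]
opening: 0.0437
grasp_force: 22.4
```

```bash
python3 s.py; python3 - <<'E'
from h import *
p=bot.camera('wrist'); save(p,'wrist5')
for n,z in [('tray_spot',.005),('collar',.005),('tray',0)]:
    for x in bot.pinpoint(p,n)[:1]: print(n,x['conf'],at_z(p,x['pixel'],z).round(4))
t=bot.trace(p,'tray')[0];P=cloud(p,t['pixels']);P=P[P[:,2]<.03]
print(t['box'],cv2.minAreaRect(P[:,:2].astype(np.float32)*1000))
F=P[(P[:,2]<.012)]; print('floor',np.median(F[:,2]))
p=bot.camera('side'); save(p,'side5')
E
python3 -c "
import cv2,numpy as np
a=cv2.imread('pics/wrist5.png');b=cv2.imread('pics/side5.png')[100:400,150:450]
cv2.imwrite('pics/w5.png',np.hstack([cv2.resize(a,(400,300)),b]))" 2>&1; ls pics
```

```text
{'time': 27.7, 'ee_pos': [0.5914, 0.1309, 0.2326], 'tcp_rot': [179.9509, 0.0732, -38.0387], 'wrist_force': [0.5755, -0.3364, -0.6212], 'torque': [-0.0288, 0.0295, -0.024], 'grasp_force': 22.3631} -129.5
[278.4, 195.1, 303.4, 231.2] [0.2043 0.2676 0.2689]
tray_spot 0.79 [0.5884 0.1256 0.005 ]
collar 0.9 [0.5604 0.2216 0.005 ]
tray 0.61 [0.5787 0.1704 0.    ]
[174.7, 106.8, 356.6, 266.3] ((574.0340576171875, 174.2978515625), (130.95016479492188, 209.45591735839844), 21.179279327392578)
floor 0.004897424577648635
both.png
side1.png
side10.png
side11.png
side12.png
side14.png
side15.png
side16.png
side17.png
side5.png
side9.png
top1.png
top2.png
w5.png
wrist2.png
wrist3.png
wrist4.png
wrist5.png
```

View pics/w5.png

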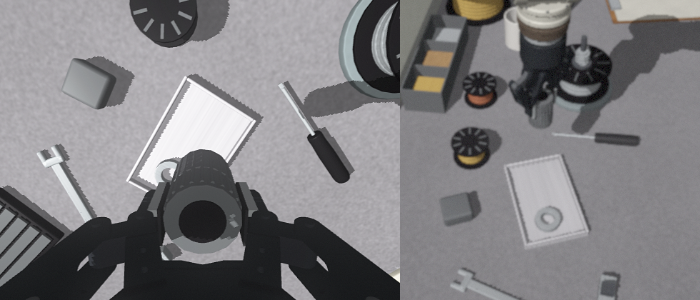

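The wrist view is foreshortened: the held cap at (205,215) hides part of the tray. In the side view the cap hangs upright at (540,108), above and in front of the tray's empty half. I lower it now.

Call:
play_rows([
  {"grip": 170, "linear": [0, -0.1, -1], "delta_rot": [0, 0, 0]},
  {"grip": 170, "linear": [0, -0.1, -4], "delta_rot": [0, 0, 0]},
  {"grip": 170, "linear": [0, -0.1, -8], "delta_rot": [0, 0, 0]},
  {"grip": 170, "linear": [0, -0.1, -12], "delta_rot": [0, 0, 0]},
  {"grip": 170, "linear": [0, -0.1, -15], "delta_rot": [0, 0, 0]},
  {"grip": 170, "linear": [0, -0.1, -17], "delta_rot": [0, 0, 0]},
  {"grip": 170, "linear": [0, -0.1, -18.2], "delta_rot": [0, 0, 0]},
  {"grip": 170, "linear": [0, -0.1, -18.8], "delta_rot": [0, 0, 0]},
  {"grip": 170, "linear": [0, -0.1, -19], "delta_rot": [0, 0, 0]},
  {"grip": 170, "linear": [0, -0.1, -19], "delta_rot": [0, 0, 0]},
])

```text
time: 29.1
ee_pos: [0.5921, 0.1268, 0.0446]
tcp_rot: [-179.9, -0.0, -38.2]
wrist_force: [-0.0, -0.1, -0.6]
opening: 0.0438
grasp_force: 22.4
```

```bash
python3 s.py; python3 - <<'E'
from h import *
p=bot.camera('wrist'); 
for n,z in [('tray_spot',.005),('cap',.012),('collar',.005)]:
    for x in bot.pinpoint(p,n)[:1]: print(n,x['conf'],at_z(p,x['pixel'],z).round(4))
b=bot.camera('side'); b=b['color'][180:380,180:400]
cv2.imwrite('pics/w6.png',np.hstack([cv2.resize(p['color'],(400,300)),cv2.resize(b,(330,300))])[:,:,::-1])
E
```

```text
{'time': 29.1, 'ee_pos': [0.5921, 0.1268, 0.0446], 'tcp_rot': [-179.9486, -0.0435, -38.1883], 'wrist_force': [-0.035, -0.1486, -0.623], 'torque': [-0.0365, -0.0191, -0.0799], 'grasp_force': 22.3502} -129.7
cap 0.63 [0.5886 0.1271 0.012 ]
```

View pics/w6.png

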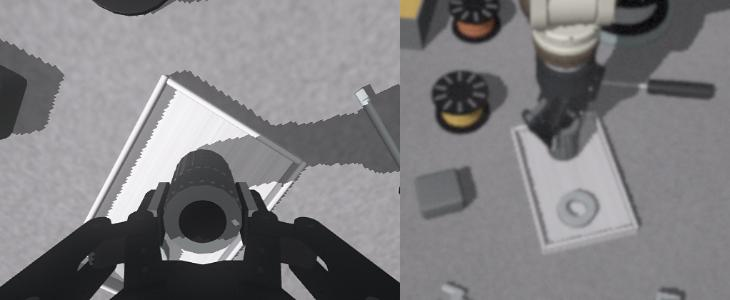

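The cap is over the empty half of the tray (side view (565,135)), clear of the walls and of the collar at (578,207). I lower the last millimetres slowly.

Call:
play_rows([
  {"grip": 170, "linear": [0, 0.1, -0.15], "delta_rot": [0, 0, 0]},
  {"grip": 170, "linear": [0, 0.1, -0.3], "delta_rot": [0, 0, 0]},
  {"grip": 170, "linear": [0, 0.1, -0.4], "delta_rot": [0, 0, 0]},
  {"grip": 170, "linear": [0, 0.1, -0.5], "delta_rot": [0, 0, 0]},
  {"grip": 170, "linear": [0, 0.1, -0.5], "delta_rot": [0, 0, 0]},
])

```text
time: 29.95
ee_pos: [0.5916, 0.1278, 0.0385]
tcp_rot: [180.0, 0.0, -38.2]
wrist_force: [0.3, -0.2, -1.6]
opening: 0.0429
grasp_force: 22.4
```

Call:
play_rows([
  {"grip": 170, "linear": [0, 0, -0.05], "delta_rot": [0, 0, 0]},
  {"grip": 170, "linear": [0, 0, -0.1], "delta_rot": [0, 0, 0]},
  {"grip": 170, "linear": [0, 0, -0.1], "delta_rot": [0, 0, 0]},
])

```text
time: 30.25
ee_pos: [0.5916, 0.1278, 0.0377]
tcp_rot: [180.0, 0.0, -38.2]
wrist_force: [-1.1, 0.2, -0.7]
opening: 0.0432
grasp_force: 22.4
```

Call:
play_rows([
  {"grip": 170, "linear": [0, 0, -0.03], "delta_rot": [0, 0, 0]},
  {"grip": 170, "linear": [0, 0, -0.05], "delta_rot": [0, 0, 0]},
  {"grip": 170, "linear": [0, 0, -0.05], "delta_rot": [0, 0, 0]},
])

```text
time: 30.55
ee_pos: [0.5917, 0.1278, 0.0373]
tcp_rot: [-180.0, -0.0, -38.2]
wrist_force: [0.6, -0.1, -0.6]
opening: 0.0433
grasp_force: 22.4
```

Call:
play_rows([
  {"grip": 170, "linear": [0, 0, -0.03], "delta_rot": [0, 0, 0]},
  {"grip": 170, "linear": [0, 0, -0.05], "delta_rot": [0, 0, 0]},
  {"grip": 170, "linear": [0, 0, -0.05], "delta_rot": [0, 0, 0]},
])

```text
time: 30.85
ee_pos: [0.5916, 0.1278, 0.0367]
tcp_rot: [180.0, 0.0, -38.2]
wrist_force: [0.7, -0.1, -1.1]
opening: 0.0432
grasp_force: 22.4
```

Call:
play_rows([
  {"grip": 170, "linear": [0, 0, -0.03], "delta_rot": [0, 0, 0]},
  {"grip": 170, "linear": [0, 0, -0.05], "delta_rot": [0, 0, 0]},
  {"grip": 170, "linear": [0, 0, -0.05], "delta_rot": [0, 0, 0]},
])

```text
time: 31.15
ee_pos: [0.5916, 0.1278, 0.0362]
tcp_rot: [180.0, 0.0, -38.2]
wrist_force: [0.5, 0.1, -0.9]
opening: 0.0434
grasp_force: 22.4
```

Call:
play_rows([
  {"grip": 170, "linear": [0, 0, -0.03], "delta_rot": [0, 0, 0]},
  {"grip": 170, "linear": [0, 0, -0.05], "delta_rot": [0, 0, 0]},
  {"grip": 170, "linear": [0, 0, -0.05], "delta_rot": [0, 0, 0]},
])

```text
time: 31.45
ee_pos: [0.5916, 0.1278, 0.0357]
tcp_rot: [180.0, 0.0, -38.2]
wrist_force: [-0.5, -0.7, -0.5]
opening: 0.0434
grasp_force: 22.4
```

Call:
play_rows([
  {"grip": 170, "linear": [0, 0, -0.03], "delta_rot": [0, 0, 0]},
  {"grip": 170, "linear": [0, 0, -0.05], "delta_rot": [0, 0, 0]},
  {"grip": 170, "linear": [0, 0, -0.05], "delta_rot": [0, 0, 0]},
])

```text
time: 31.75
ee_pos: [0.5917, 0.1278, 0.0353]
tcp_rot: [180.0, 0.0, -38.2]
wrist_force: [0.1, 0.6, -0.6]
opening: 0.0436
grasp_force: 22.4
```

Call:
play_rows([
  {"grip": 170, "linear": [0, 0, -0.03], "delta_rot": [0, 0, 0]},
  {"grip": 170, "linear": [0, 0, -0.05], "delta_rot": [0, 0, 0]},
  {"grip": 170, "linear": [0, 0, -0.05], "delta_rot": [0, 0, 0]},
])

```text
time: 32.05
ee_pos: [0.5917, 0.1278, 0.0352]
tcp_rot: [-180.0, -0.0, -38.2]
wrist_force: [-4.1, -1.1, 4.1]
opening: 0.0437
grasp_force: 22.8
```

Call:
play_rows([
  {"grip": 170, "linear": [0, 0, -0.03], "delta_rot": [0, 0, 0]},
  {"grip": 170, "linear": [0, 0, -0.05], "delta_rot": [0, 0, 0]},
  {"grip": 170, "linear": [0, 0, -0.05], "delta_rot": [0, 0, 0]},
])

```text
time: 32.35
ee_pos: [0.5918, 0.1278, 0.0352]
tcp_rot: [-180.0, -0.0, -38.2]
wrist_force: [-3.7, -0.8, 8.0]
opening: 0.0436
grasp_force: 23.2
```

Contact at TCP z 0.0352. I back off slightly, then open slowly.

Call:
play_rows([
  {"grip": 170, "linear": [0, 0, 0.04], "delta_rot": [0, 0, 0]},
  {"grip": 170, "linear": [0, 0, 0.06], "delta_rot": [0, 0, 0]},
  {"grip": 170, "linear": [0, 0, 0.06], "delta_rot": [0, 0, 0]},
])

```text
time: 32.65
ee_pos: [0.5917, 0.1278, 0.0352]
tcp_rot: [-180.0, -0.0, -38.2]
wrist_force: [-3.8, -1.7, 5.8]
opening: 0.0433
grasp_force: 22.9
```

Call:
play_rows([
  {"grip": 150, "linear": [0, 0, 0], "delta_rot": [0, 0, 0]},
  {"grip": 135, "linear": [0, 0, 0], "delta_rot": [0, 0, 0]},
  {"grip": 125, "linear": [0, 0, 0], "delta_rot": [0, 0, 0]},
  {"grip": 115, "linear": [0, 0, 0], "delta_rot": [0, 0, 0]},
  {"grip": 100, "linear": [0, 0, 0], "delta_rot": [0, 0, 0]},
  {"grip": 80, "linear": [0, 0, 0], "delta_rot": [0, 0, 0]},
  {"grip": 60, "linear": [0, 0, 0], "delta_rot": [0, 0, 0]},
  {"grip": 60, "linear": [0, 0, 0], "delta_rot": [0, 0, 0]},
])

```text
time: 33.45
ee_pos: [0.5916, 0.1278, 0.0347]
tcp_rot: [180.0, 0.0, -38.2]
wrist_force: [-0.0, -0.4, -0.6]
opening: 0.0658
grasp_force: 0.0
```

```bash
python3 s.py; python3 - <<'E'
from h import *
p=bot.camera('wrist'); 
b=bot.camera('side'); b=b['color'][180:380,180:400]
cv2.imwrite('pics/w7.png',np.hstack([cv2.resize(p['color'],(400,300)),cv2.resize(b,(330,300))])[:,:,::-1])
E
```

```text
{'time': 33.45, 'ee_pos': [0.5916, 0.1278, 0.0347], 'tcp_rot': [179.9927, 0.0055, -38.1804], 'wrist_force': [-0.0476, -0.4178, -0.6222], 'torque': [0.0165, 0.018, 0.0437], 'grasp_force': 0.0} -129.6
[279.1, 258.1, 302.9, 293.5] [0.0064 0.0708 0.0731]
```

View pics/w7.png

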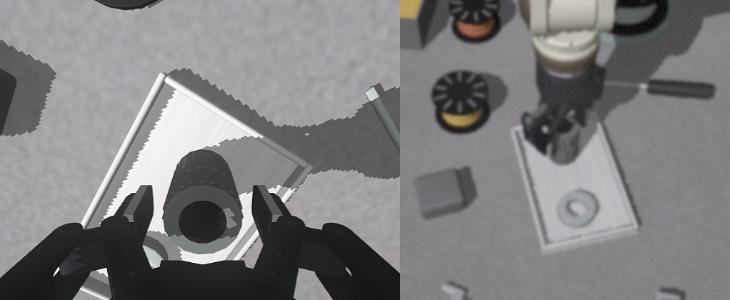

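The cap at (202,205) stands upright on the tray floor with the pads clear on both sides. I retract straight up.

Call:
play_rows([
  {"grip": 60, "linear": [0, 0, 0.5], "delta_rot": [0, 0, 0]},
  {"grip": 60, "linear": [0, 0, 1.5], "delta_rot": [0, 0, 0]},
  {"grip": 60, "linear": [0, 0, 3.5], "delta_rot": [0, 0, 0]},
  {"grip": 60, "linear": [0, 0, 6], "delta_rot": [0, 0, 0]},
  {"grip": 60, "linear": [0, 0, 9], "delta_rot": [0, 0, 0]},
  {"grip": 60, "linear": [0, 0, 12], "delta_rot": [0, 0, 0]},
  {"grip": 60, "linear": [0, 0, 15], "delta_rot": [0, 0, 0]},
  {"grip": 60, "linear": [0, 0, 17], "delta_rot": [0, 0, 0]},
  {"grip": 60, "linear": [0, 0, 18], "delta_rot": [0, 0, 0]},
  {"grip": 60, "linear": [0, 0, 18], "delta_rot": [0, 0, 0]},
])

```text
time: 34.65
ee_pos: [0.5922, 0.1279, 0.2167]
tcp_rot: [-179.9, -0.1, -38.2]
wrist_force: [0.9, -0.5, 0.2]
opening: 0.0652
grasp_force: 0.0
```

```bash
python3 - <<'E'
from h import *
p=bot.camera('wrist'); 
for t in bot.trace(p,'cap')[:1]:
    P=cloud(p,t['pixels']); T=P[P[:,2]>.06]
    print(np.percentile(P[:,2],[2,50,98]).round(4),cv2.minEnclosingCircle(T[:,:2].astype(np.float32)*1000))
b=bot.camera('side'); b=b['color'][180:380,180:400]
cv2.imwrite('pics/w8.png',np.hstack([cv2.resize(p['color'],(400,300)),cv2.resize(b,(330,300))])[:,:,::-1])
E
```

```text
[0.0138 0.069  0.0712] ((591.2889404296875, 126.68734741210938), 22.723722457885742)
```

View pics/w8.png

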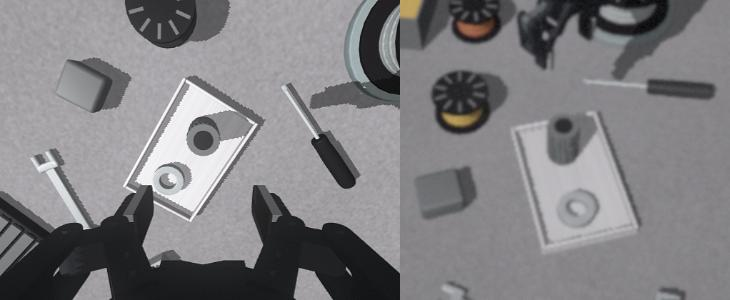

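The cap stands upright at (205,135) in the empty half, and the collar at (170,180) is undisturbed. I hand the job in.

```bash
python3 -c "
from workcell import bot
print(bot.job_done())"
```

```text
the job is handed in; nothing more can be done
None
```

The cap is unscrewed, was gripped as it came free (released only once, for a regrip while still threaded), and now stands upright on its open end in the tray's empty half beside the collar; I handed the job in at about 35 s, no verdict returned.

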